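# Gauge the dosing blocks and draw out the coarse ones

## Robot

A 7-joint arm with a two-finger parallel gripper is mounted at the origin on the work surface. World frame = base frame: x ahead of the robot, y to its left, z up, the work surface at z = 0. Lengths are in mm, angles in rad, forces in N, time in s.
With the tool pointing down it reaches from about 425 to 925 mm from the base axis. Payload 6.8 kg.
Tool frame: the origin (TCP) lies at the very end of the fingers, on their centre line; the grasp point (between the pads) lies 19 mm behind it (bot.tcp_to_grasp is the distance from the TCP to the grasp point, in mm); z points along the fingers, x is the direction in which the jaws open and shut, and the axes are right-handed (so a half turn about z gives the same grasp; the last joint's range is limited). The gripper opens to 85 mm and grips with 20 to 120 N. Pads are 22 mm wide; open, the fingers measure 114 mm over their backs; the gripper's body (76 mm by 85 mm) begins 54 mm behind the grasp point. The pads swing forward as they close: fully open they stand 13 mm farther back than shut.
Start: joints at [-1.264, 0.477, 0.022, 1.555, -0.011, 1.109, -0.083], TCP at [272.028, 617.777, 231.308] pointing down, gripper open.
Joint ranges: [-2.96, 2.96], [-0.34, 2.1], [-1.41, 1.46], [0.24, 2.44], [-1.37, 4.51], [0.17, 1.92], [-2.96, 2.96]. Speed limits (rad/s): [2.39, 2.39, 3.14, 3.14, 3.14, 3.14, 3.14].

## Interface

Orientations are given as a unit quaternion [x, y, z, w].
In Python, from workcell import bot, vision gives the robot as it stands.
- The arm moves only by the tool move_arm, never from a script. Its argument "commands" is a list of rows, each a list of 3 entries, a list of its own where there are three numbers: the shift along the tool's x, y, z in m, then the turn, a rotation vector about the tool's x, y, z in degrees, then the opening, from 0 (shut) to 1 (fully open). In form: [[[tx, ty, tz], [wx, wy, wz], claw], ...]. A call has 1 to 10 rows; each row shifts and turns the commanded pose from where the row before left it, along the tool's axes as they then stand; what a row does not reach is not made up. A row lasts 1/10 s, in which the tool goes at most 50 mm and 8.59 degrees, less where a joint would pass 70% of its speed; a pose out of reach is approached as far as the arm can. A call is refused whole if a number of a shift passes 0.05 or a number of a turn 8.59, either way. A call with a gripper value outside its range is refused whole. The fingers move at their own pace and stop on an object; the grip force is fixed at half the most. Time passes only in rows, so rows that do not move let the fingers close. It gives the time, the measured TCP pose, the force and the opening at its end, in the units of the state.
- bot.get_obs(): the state, without advancing time (a new reading comes with each control period).
- vision.get_image(name): name is "scene" or "side" or "wrist"; returns the picture (420x560x3 uint8, blue, green, red); there is no depth.
- vision.get_calibration(name): a dict with "K" (3x3 intrinsics, pixels), "eye" and "rotation" of the camera in the world. Camera axes: x right, y down, z forward; pixel columns grow to the right and rows downward; lengths in mm; the calibration is good to about 2 mm. A picture is of the moment at which its call begins: read the wrist's pose just before it. get_calibration takes no time and is no camera call; for the wrist camera it gives the pose at the moment of the call.
- bot.finish_job(): hands the job in, once; it reports no verdict.
The state is a dict: "t": time; "joint_pos": joint angles; "qd": joint speeds; "joint_efforts": joint torques, N m; "position": TCP position; "tcp_rot": TCP orientation; "ft_force": force on the tool from outside, world axes, zero at the start; "wrist_torque": the same for the moment, N m; "opening": finger opening in mm.
Only numpy, scipy, OpenCV 4.12 (cv2) and the standard library are available. Lean on these libraries where they do the work, as an engineer would, in place of code of your own. Each camera call takes 0.05 s, during which the arm holds its last target.

## Task

Take the plug gauge from its stand and find out with it which of the three dosing blocks are coarse: the pin goes right down to the bottom of a coarse block and stops just inside a fine one. Draw every coarse block into the grey three-sided bay by the gauge standing deep in its bore, keeping the pin down until the block is fully inside, then leave the fine block standing about where it was and put the gauge back in its stand, fully home. Do not disturb the other things on the table.

Things in the scene. Friction and masses are not known exactly. Their poses are not given: they have to be found in the camera images.
- block_a: one of three like dosing blocks: aluminium, 60 x 60 x 45 mm high, 0.4 to 0.65 kg, loose on the table, sliding easily. Origin: centre of the underside, z up. A 22 mm round mouth in the middle of the top; inside, a hidden sleeve starts 10 mm down. Coarse sleeve (20 mm): the gauge drops to the floor, 40 mm below the mouth; fine (14 mm): it stops 10 to 14 mm down. The name does not tell which
- block_b: one of three like dosing blocks: aluminium, 60 x 60 x 45 mm high, 0.4 to 0.65 kg, loose on the table, sliding easily. Origin: centre of the underside, z up. A 22 mm round mouth in the middle of the top; inside, a hidden sleeve starts 10 mm down. Coarse sleeve (20 mm): the gauge drops to the floor, 40 mm below the mouth; fine (14 mm): it stops 10 to 14 mm down. The name does not tell which
- block_c: one of three like dosing blocks: aluminium, 60 x 60 x 45 mm high, 0.4 to 0.65 kg, loose on the table, sliding easily. Origin: centre of the underside, z up. A 22 mm round mouth in the middle of the top; inside, a hidden sleeve starts 10 mm down. Coarse sleeve (20 mm): the gauge drops to the floor, 40 mm below the mouth; fine (14 mm): it stops 10 to 14 mm down. The name does not tell which
- gauge_grip (a point): plug gauge, 115 mm tall, 0.15 kg, standing pin down in the stand: this point is the centre of its black square handle (20 x 20 mm, 55 mm high, faces along this point's x and y; z up). Below it a steel collar (32 mm diameter, 5 mm thick, underside 32.5 mm below this point), then a steel pin of 16 mm diameter, 55 mm long
- gauge_tip (a point): the lower end of the gauge's pin, on its axis, 87.5 mm below the centre of the handle; the last 6 mm taper to 10 mm diameter
- stand: the gauge's stand, fixed: a grey plastic block 70 x 70 x 64 mm high with an upright through hole of 24 mm diameter in its middle; the gauge hangs in it by its collar, resting on four studs on the top (pin tip then 9 mm above the table). Origin: centre of the underside, z up; it may stand at the left or the right end of the row of blocks
- bay: the bay for coarse blocks, fixed on the table beyond the row of blocks: three grey walls 20 mm high, 10 mm thick, no floor, open towards its own -x (roughly towards the robot). Origin: middle of the floor inside, on the table; inside it measures 100 mm along x (x from -50 at the open side to +50 at the back wall) and 200 mm along y (side walls at -100 and +100), room for two blocks side by side
- jar: bystander, to be left alone: amber jar, 70 mm across, 90 mm high; origin under its centre
- canister: bystander, to be left alone: square metal tin, 62 mm wide, 89 mm high; origin under its centre
- weight: bystander, to be left alone: small brass balance weight, 28 mm across, 42 mm high; origin under its centre
- spoon: bystander, to be left alone: steel spoon lying on the table between the robot and the blocks
Mind the look-alikes: they are no part of the job. Leave any blue or yellow look-alike of the block_c alone.

How it is judged (in metres and radians):
On the way, in this order (a step that is already met when the one before it is completed fails the run):
1. the gauge has been lifted clear of its stand (z of gauge_tip in the frame of stand above 0.07 m), for 0.1 s.
2. a coarse block is inside the bay with the gauge's pin still down its bore (pin tip within 22 mm of the block's underside) (((x of block_a in the frame of bay between -0.035 and 0.05 m and y of block_a in the frame of bay between -0.085 and 0.085 m and height (world z) of block_a below 0.008 m and angle between block_a's own z axis and vertical below 0.12 rad and z of gauge_tip in the frame of block_a below 0.022 m and horizontal distance between gauge_tip and block_a below 0.01 m) or (x of block_b in the frame of bay between -0.035 and 0.05 m and y of block_b in the frame of bay between -0.085 and 0.085 m and height (world z) of block_b below 0.008 m and angle between block_b's own z axis and vertical below 0.12 rad and z of gauge_tip in the frame of block_b below 0.022 m and horizontal distance between gauge_tip and block_b below 0.01 m) or (x of block_c in the frame of bay between -0.035 and 0.05 m and y of block_c in the frame of bay between -0.085 and 0.085 m and height (world z) of block_c below 0.008 m and angle between block_c's own z axis and vertical below 0.12 rad and z of gauge_tip in the frame of block_c below 0.022 m and horizontal distance between gauge_tip and block_c below 0.01 m))), for 0.1 s.
3. the other coarse block too is inside the bay with the gauge's pin still down its bore, beside the first (((x of block_a in the frame of bay between -0.035 and 0.05 m and y of block_a in the frame of bay between -0.085 and 0.085 m and height (world z) of each of block_a, block_b below 0.008 m and angle between each of block_a, block_b's own z axis and vertical below 0.12 rad and z of gauge_tip in the frame of block_a below 0.022 m and horizontal distance between gauge_tip and block_a below 0.01 m and x of block_b in the frame of bay between -0.035 and 0.05 m and y of block_b in the frame of bay between -0.085 and 0.085 m) or (x of block_a in the frame of bay between -0.035 and 0.05 m and y of block_a in the frame of bay between -0.085 and 0.085 m and height (world z) of each of block_a, block_c below 0.008 m and angle between each of block_a, block_c's own z axis and vertical below 0.12 rad and z of gauge_tip in the frame of block_a below 0.022 m and horizontal distance between gauge_tip and block_a below 0.01 m and x of block_c in the frame of bay between -0.035 and 0.05 m and y of block_c in the frame of bay between -0.085 and 0.085 m) or (x of block_b in the frame of bay between -0.035 and 0.05 m and y of block_b in the frame of bay between -0.085 and 0.085 m and height (world z) of each of block_b, block_a below 0.008 m and angle between each of block_b, block_a's own z axis and vertical below 0.12 rad and z of gauge_tip in the frame of block_b below 0.022 m and horizontal distance between gauge_tip and block_b below 0.01 m and x of block_a in the frame of bay between -0.035 and 0.05 m and y of block_a in the frame of bay between -0.085 and 0.085 m) or (x of block_b in the frame of bay between -0.035 and 0.05 m and y of block_b in the frame of bay between -0.085 and 0.085 m and height (world z) of each of block_b, block_c below 0.008 m and angle between each of block_b, block_c's own z axis and vertical below 0.12 rad and z of gauge_tip in the frame of block_b below 0.022 m and horizontal distance between gauge_tip and block_b below 0.01 m and x of block_c in the frame of bay between -0.035 and 0.05 m and y of block_c in the frame of bay between -0.085 and 0.085 m) or (x of block_c in the frame of bay between -0.035 and 0.05 m and y of block_c in the frame of bay between -0.085 and 0.085 m and height (world z) of each of block_c, block_a below 0.008 m and angle between each of block_c, block_a's own z axis and vertical below 0.12 rad and z of gauge_tip in the frame of block_c below 0.022 m and horizontal distance between gauge_tip and block_c below 0.01 m and x of block_a in the frame of bay between -0.035 and 0.05 m and y of block_a in the frame of bay between -0.085 and 0.085 m) or (x of block_c in the frame of bay between -0.035 and 0.05 m and y of block_c in the frame of bay between -0.085 and 0.085 m and height (world z) of each of block_c, block_b below 0.008 m and angle between each of block_c, block_b's own z axis and vertical below 0.12 rad and z of gauge_tip in the frame of block_c below 0.022 m and horizontal distance between gauge_tip and block_c below 0.01 m and x of block_b in the frame of bay between -0.035 and 0.05 m and y of block_b in the frame of bay between -0.085 and 0.085 m))), for 0.1 s.
At the end, for the whole second after the job is handed in: Both coarse blocks stand flat and at rest inside the bay (centre at least 15 mm inside the open side), the fine block stands upright within 30 mm of where it was, and the gauge stands upright in its stand, collar down on the top (tip no more than 5 mm too high) (((distance of block_a from where it was at the start of the episode below 0.03 m and angle between block_a's own z axis and vertical below 0.1 rad and x of block_b in the frame of bay between -0.035 and 0.05 m and y of block_b in the frame of bay between -0.085 and 0.085 m and height (world z) of each of block_b, block_c below 0.008 m and angle between each of block_b, block_c's own z axis and vertical below 0.12 rad and linear speed of each of block_b, block_c below 0.02 m/s and x of block_c in the frame of bay between -0.035 and 0.05 m and y of block_c in the frame of bay between -0.085 and 0.085 m) or (distance of block_b from where it was at the start of the episode below 0.03 m and angle between block_b's own z axis and vertical below 0.1 rad and x of block_a in the frame of bay between -0.035 and 0.05 m and y of block_a in the frame of bay between -0.085 and 0.085 m and height (world z) of each of block_a, block_c below 0.008 m and angle between each of block_a, block_c's own z axis and vertical below 0.12 rad and linear speed of each of block_a, block_c below 0.02 m/s and x of block_c in the frame of bay between -0.035 and 0.05 m and y of block_c in the frame of bay between -0.085 and 0.085 m) or (distance of block_c from where it was at the start of the episode below 0.03 m and angle between block_c's own z axis and vertical below 0.1 rad and x of block_a in the frame of bay between -0.035 and 0.05 m and y of block_a in the frame of bay between -0.085 and 0.085 m and height (world z) of each of block_a, block_b below 0.008 m and angle between each of block_a, block_b's own z axis and vertical below 0.12 rad and linear speed of each of block_a, block_b below 0.02 m/s and x of block_b in the frame of bay between -0.035 and 0.05 m and y of block_b in the frame of bay between -0.085 and 0.085 m)) and horizontal distance between gauge_tip and stand below 0.012 m and z of gauge_tip in the frame of stand below 0.014 m and angle between gauge_tip's own z axis and vertical below 0.1 rad); the robot touches nothing.
It fails at once if a bystander (jar, canister, weight or spoon) is shifted by more than 30 mm (distance of any of jar, canister, weight, spoon from where it was at the start of the episode above 0.03 m).
It also fails if it takes over 67 s, if anything falls off the work surface, if the arm or the gripper's body presses on something with over 40 N, if the wrist force passes 120 N, or if a joint passes its speed limit or range.

## Working session

There is one attempt and no reset: what is moved stays moved. The work goes in short steps, Python scripts to look and compute and a tool call to move; the robot and the scene stay as the last step left them, time stands still between calls to the robot, and variables do not carry over. Pictures are saved under pics/ and viewed, and the job is handed in when it is done.

Besides the shell and the picture viewer there is one more tool, called after "Request:" as a command line: name --argument value ..., lists and objects as JSON in quotes. move_arm: Moves the arm, as the interface text tells. Its arguments: {"type":"object","properties":{"commands":{"type":"array"}},"required":["commands"]}

```bash
mkdir -p pics; ls; python3 - <<'E'
from workcell import bot, vision
import cv2
for n in ["scene","side","wrist"]:
    im=vision.get_image(n); cv2.imwrite(f"pics/{n}0.png",im)
    c=vision.get_calibration(n); print(n,c)
print(bot.get_obs())
E
```

```text
pics
scene {'K': array([[462.76666346,   0.        , 282.34025303],
       [  0.        , 462.76666346, 210.81697039],
       [  0.        ,   0.        ,   1.        ]]), 'eye': array([1294.22582748,   32.04471416,  916.55382865]), 'rotation': array([ 0.65077827,  0.66336549, -0.26658945, -0.25566371])}
side {'K': array([[467.71605819,   0.        , 276.22504734],
       [  0.        , 467.71605819, 215.34904311],
       [  0.        ,   0.        ,   1.        ]]), 'eye': array([454.33217148, 767.39080761, 708.32897888]), 'rotation': array([-0.03039201,  0.90048238, -0.43303024,  0.02631759])}
wrist {'K': array([[342.71518826,   0.        , 281.88982394],
       [  0.        , 342.71518826, 208.03589051],
       [  0.        ,   0.        ,   1.        ]]), 'eye': array([207.99825067, 645.54970873, 372.58723034]), 'rotation': array([0.82934063, 0.5411658 , 0.07537054, 0.11684592])}
{'t': 0.15, 'joint_pos': array([-1.26411177,  0.47764931,  0.02236706,  1.55616807, -0.01152468,
        1.10929142, -0.08308232]), 'qd': array([ 7.08464060e-04, -1.10944909e-03, -1.59766325e-03, -3.42785106e-03,
       -8.35263715e-05,  1.05656236e-03,  1.06136375e-03]), 'joint_efforts': array([ 1.91572588e-03, -5.96922863e+01,  1.60969276e+00, -2.81486249e+01,
        1.26400575e-02,  6.52696181e-03,  6.45202590e-05]), 'position': array([271.85519651, 617.36528289, 230.54700112]), 'tcp_rot': array([ 8.37551718e-01,  5.46357610e-01, -5.57022216e-04,  4.13942701e-04]), 'ft_force': array([-0.13757791,  0.37619626, -0.38946877]), 'wrist_torque': array([-0.03578285, -0.02339508,  0.01080512]), 'opening': 85.44761352464135}
```

View pics/scene0.png

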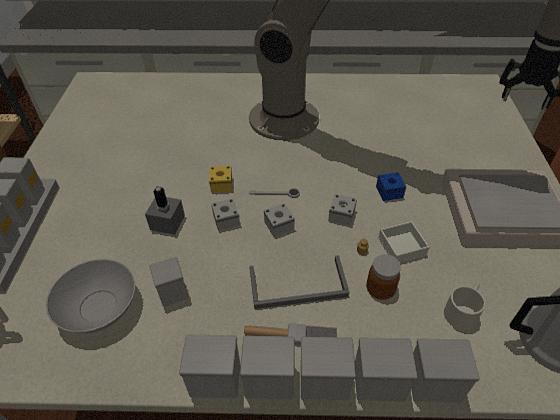

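View pics/side0.png

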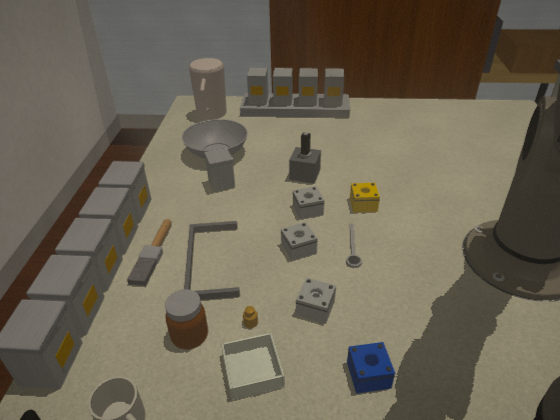

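View pics/wrist0.png

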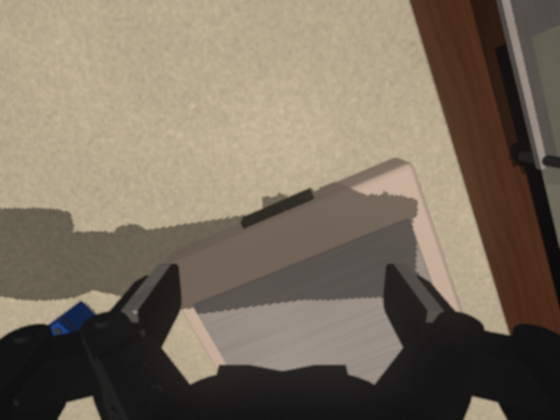

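The three silver blocks are at scene (225,214), (280,219) and (343,208). The yellow (221,179) and blue (391,186) blocks are look-alikes, so I leave them alone. The gauge and stand are at (163,210), on the −y end, and the bay is at (300,285). The weight is at (363,245), the jar at (384,277), the canister at (168,282) and the spoon at (275,193). Next I'll enlarge for measuring.

```bash
python3 - <<'E'
import cv2
s=cv2.imread('pics/scene0.png'); d=cv2.imread('pics/side0.png')
def crop(im,x,y,w,h,k,n): cv2.imwrite(n,cv2.resize(im[y:y+h,x:x+w],None,fx=k,fy=k,interpolation=cv2.INTER_CUBIC))
crop(s,140,180,230,140,3.4,'pics/c1.png')
crop(d,180,120,190,210,2.8,'pics/c2.png')
E
```

```text
(no output)
```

View pics/c1.png

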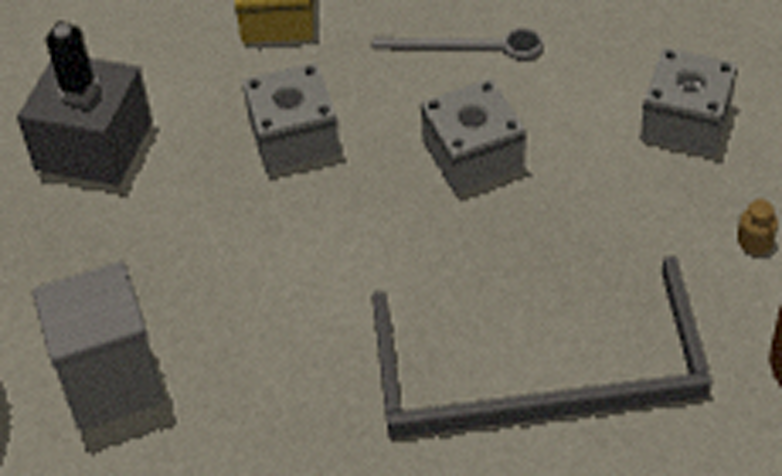

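View pics/c2.png

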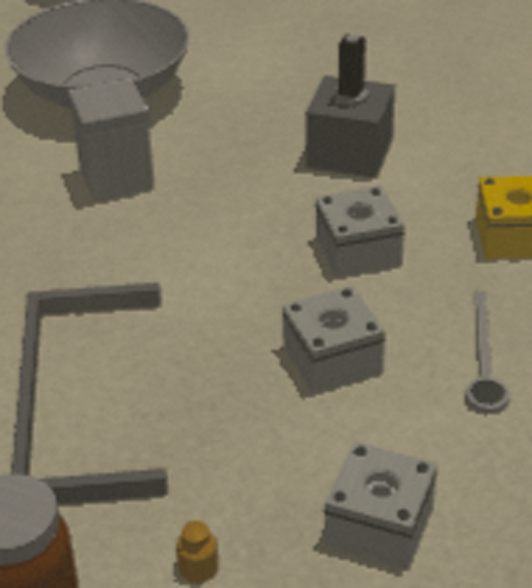

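```bash
cat > h.py <<'E'
import numpy as np, cv2
from scipy.spatial.transform import Rotation as R
from workcell import bot, vision
def ray(c,u,v):
    d=R.from_quat(c['rotation']).apply(np.linalg.inv(c['K'])@[u,v,1.]); return np.array(c['eye']),d/np.linalg.norm(d)
def plane(c,u,v,z):
    e,d=ray(c,u,v); return e+d*(z-e[2])/d[2]
def tri(c1,p1,c2,p2):
    e1,d1=ray(c1,*p1); e2,d2=ray(c2,*p2)
    s=np.linalg.lstsq(np.c_[d1,-d2],e2-e1,rcond=None)[0]
    a=e1+s[0]*d1; b=e2+s[1]*d2; return (a+b)/2,np.linalg.norm(a-b)
def proj(c,P):
    p=R.from_quat(c['rotation']).inv().apply(np.asarray(P,float)-c['eye']); q=p@np.array(c['K']).T; return q[...,:2]/q[...,2:]
E
cat > m.py <<'E'
from h import *
np.set_printoptions(precision=1,suppress=True)
S=vision.get_calibration('scene'); D=vision.get_calibration('side')
f1=lambda x,y:((x+.5)/3.4-.5+140,(y+.5)/3.4-.5+180)
f2=lambda x,y:((x+.5)/2.8-.5+180,(y+.5)/2.8-.5+120)
bores={'L':((288,97),(360,211)),'M':((473,116),(333,319)),'R':((691,83),(382,487))}
scr={'L':([(254,84),(310,71),(328,109),(266,123)],[(327,200),(376,192),(393,220),(342,229)]),
'M':([(434,105),(487,87),(512,125),(458,144)],[(295,308),(347,293),(372,326),(319,343)]),
'R':([(670,56),(725,67),(713,106),(657,94)],[(361,452),(422,467),(404,515),(340,497)])}
for k,(a,b) in bores.items():
    print(k,tri(S,f1(*a),D,f2(*b)),plane(S,*f1(*a),45),plane(D,*f2(*b),45))
    for c,f,q in ((S,f1,scr[k][0]),(D,f2,scr[k][1])):
        P=np.array([plane(c,*f(*p),45)[:2] for p in q]); e=np.roll(P,-1,0)-P
        print('  ctr',P.mean(0),'len',np.linalg.norm(e,axis=1),'yaw',np.degrees(np.arctan2(e[:,1],e[:,0]))%90)
print('handle top',tri(S,f1(62,31),D,f2(352,38)))
print('stand S',[plane(S,*f1(*p),64)[:2] for p in [(53,63),(142,67),(113,136),(20,114)]])
print('stand D',[plane(D,*f2(*p),64)[:2] for p in [(325,78),(395,86),(381,124),(308,115)]])
print('bay S',[plane(S,*f1(*p),20)[:2] for p in [(379,293),(391,411),(708,379),(670,258)]], 'outer corners top')
print('bay D',[plane(D,*f2(*p),20)[:2] for p in [(159,286),(30,293),(165,470)]])
print('canister',[plane(S,*f1(*p),89)[:2] for p in [(35,290),(125,263),(145,328),(55,360)]])
print('weight',plane(S,*f1(760,208),42), 'spoon',[plane(S,*f1(*p),4)[:2] for p in [(372,43),(540,45)]])
E
python3 m.py
```

```text
L (array([ 462.2, -145. ,   42.8]), np.float64(0.4467352256437777)) [ 464.5 -144.5   45. ] [ 462.  -142.3   45. ]
  ctr [ 464.  -143.3] len [44.5 44.1 48.  43.2] yaw [19.3 23.7 18.4 19.1]
  ctr [ 462.5 -143.7] len [44.4 43.1 45.2 43.7] yaw [18.4 20.3 19.2 19.3]
M (array([479.7,  -2.3,  42.5]), np.float64(0.5983807526822482)) [482.3  -2.   45. ] [479.4   0.2  45. ]
  ctr [481.3  -2.2] len [44.6 44.1 44.7 44.3] yaw [26.2 26.5 26.4 26.4]
  ctr [479.3  -1.9] len [44.9 43.7 45.2 44.9] yaw [27.1 27.8 28.7 27.5]
R (array([439.8, 165.9,  39.8]), np.float64(0.402213185249273)) [445.  165.2  45. ] [439.8 170.3  45. ]
  ctr [442.3 165.5] len [43.6 43.8 43.6 43.3] yaw [74.7 73.4 74.  73.4]
  ctr [440.  166.1] len [43.2 44.8 44.3 43.6] yaw [74.6 74.1 72.9 72.7]
handle top (array([ 475.2, -300.7,  124.1]), np.float64(1.186638001937186))
stand S [array([ 449.3, -325.1]), array([ 452.6, -255.9]), array([ 524.1, -264.9]), array([ 503.1, -338.4])]
stand D [array([ 500.6, -331.6]), array([ 433.5, -319.5]), array([ 446. , -251.7]), array([ 513.3, -264.1])]
bay S [array([630.6, -64.6]), array([727., -50.]), array([698.4, 161.7]), array([596.1, 142.2])] outer corners top
bay D [array([626.3, -62.9]), array([732. , -48.2]), array([592.4, 140.8])]
canister [array([ 682.9, -282.1]), array([ 659.9, -227.2]), array([ 711.8, -205. ]), array([ 737.1, -257.6])]
weight [566.8 206.7  42. ] spoon [array([362.6, -89.7]), array([363. ,  49.6])]
```

```bash
cat >> h.py <<'E'
def plan(pos,yaw,claw,step=45.,start=None,minrows=1):
    """rows to world pos(mm), tool-x yaw(deg), tool down; prints rounded rows"""
    if start is None:
        o=bot.get_obs(); p=np.array(o['position']); x=R.from_quat(o['tcp_rot']).apply([1,0,0]); y0=np.degrees(np.arctan2(x[1],x[0]))
    else: p,y0=np.array(start[0],float),start[1]
    pos=np.array(pos,float); dy=(yaw-y0+180)%360-180
    n=int(max(minrows,np.ceil(np.linalg.norm(pos-p)/step),np.ceil(abs(dy)/8.5)))
    cur=p.copy(); cy=y0
    for i in range(n):
        w=(pos-cur)/(n-i); c,s=np.cos(np.radians(cy)),np.sin(np.radians(cy))
        t=np.array([c*w[0]+s*w[1], s*w[0]-c*w[1], -w[2]])/1000
        t=np.round(t,4); tr=round(-(yaw-cy+180)%360 if False else -(((yaw-cy+180)%360-180)/(n-i)),2)
        print([t.tolist(),[0,0,tr],claw],end=',\n')
        cur+=np.array([c*t[0]+s*t[1], s*t[0]-c*t[1], -t[2]])*1000; cy-=tr
    print('-> end',cur.round(1),round(cy,1))
    return cur,cy
E
python3 - <<'E'
from h import *
s=plan((560,150,230),20,1,48)
plan((470,-297,230),-10,1,48,s)
S=vision.get_calibration('scene')
im=cv2.imread('pics/scene0.png'); print(plane(S,384,262,90)[:2])
E
```

```text
[[-0.026, 0.0377, 0.0], [0, 0, np.float64(3.85)], 1],
[[-0.0234, 0.0393, 0.0], [0, 0, np.float64(3.85)], 1],
[[-0.0207, 0.0408, 0.0001], [0, 0, np.float64(3.85)], 1],
[[-0.0179, 0.0421, 0.0], [0, 0, np.float64(3.85)], 1],
[[-0.015, 0.0432, 0.0001], [0, 0, np.float64(3.85)], 1],
[[-0.0121, 0.0441, 0.0], [0, 0, np.float64(3.85)], 1],
[[-0.0091, 0.0448, 0.0001], [0, 0, np.float64(3.86)], 1],
[[-0.0061, 0.0454, 0.0], [0, 0, np.float64(3.85)], 1],
[[-0.003, 0.0457, 0.0001], [0, 0, np.float64(3.86)], 1],
[[0.0001, 0.0457, 0.0], [0, 0, np.float64(3.85)], 1],
[[0.0032, 0.0457, 0.0001], [0, 0, np.float64(3.86)], 1],
[[0.0062, 0.0453, 0.0], [0, 0, np.float64(3.85)], 1],
-> end [560. 150. 230.] 20.0
[[-0.0237, 0.0389, 0.0], [0, 0, np.float64(3.0)], 1],
[[-0.0217, 0.0401, 0.0], [0, 0, np.float64(3.0)], 1],
[[-0.0196, 0.0412, 0.0], [0, 0, np.float64(3.0)], 1],
[[-0.0174, 0.0422, 0.0], [0, 0, np.float64(3.0)], 1],
[[-0.0151, 0.043, 0.0], [0, 0, np.float64(3.0)], 1],
[[-0.0129, 0.0437, 0.0], [0, 0, np.float64(3.0)], 1],
[[-0.0105, 0.0444, 0.0], [0, 0, np.float64(3.0)], 1],
[[-0.0082, 0.0449, 0.0], [0, 0, np.float64(3.0)], 1],
[[-0.0059, 0.0452, 0.0], [0, 0, np.float64(3.0)], 1],
[[-0.0035, 0.0454, 0.0], [0, 0, np.float64(3.0)], 1],
-> end [ 470. -297.  230.] -10.0
[667.04577288 237.3402595 ]
```

Request:
move_arm --commands '[[[-0.026,0.038,0],[0,0,3.85],1],[[-0.0235,0.0395,0],[0,0,3.85],1],[[-0.0205,0.041,0],[0,0,3.85],1],[[-0.018,0.042,0],[0,0,3.85],1],[[-0.015,0.043,0],[0,0,3.85],1],[[-0.012,0.044,0],[0,0,3.85],1],[[-0.009,0.045,0],[0,0,3.85],1],[[-0.006,0.0455,0],[0,0,3.85],1],[[-0.003,0.0455,0],[0,0,3.85],1],[[0,0.0455,0],[0,0,3.85],1]]'

```text
t: 1.15
position: [513.1, 226.8, 231.3]
tcp_rot: [0.971, 0.238, -0.0, -0.0]
ft_force: [1.0, 0.1, 0.8]
opening: 85.4
```

Request:
move_arm --commands '[[[0.003,0.0455,0],[0,0,3.85],1],[[0.006,0.0455,0],[0,0,3.85],1],[[-0.0235,0.039,0],[0,0,3],1],[[-0.0215,0.04,0],[0,0,3],1],[[-0.0195,0.041,0],[0,0,3],1],[[-0.0175,0.042,0],[0,0,3],1],[[-0.015,0.043,0],[0,0,3],1],[[-0.013,0.0435,0],[0,0,3],1],[[-0.0105,0.0445,0],[0,0,3],1],[[-0.008,0.045,0],[0,0,3],1]]'

```text
t: 2.15
position: [488.2, -208.3, 231.3]
tcp_rot: [0.999, -0.036, 0.0, -0.0]
ft_force: [0.0, -0.6, 0.1]
opening: 85.7
```

Request:
move_arm --commands '[[[-0.006,0.045,0],[0,0,3],1],[[-0.0035,0.0455,0],[0,0,3],1],[[0,0,0],[0,0,0],1],[[0,0,0],[0,0,0],1]]'

```text
t: 2.55
position: [470.1, -296.9, 231.1]
tcp_rot: [0.996, -0.088, -0.0, 0.0]
ft_force: [0.6, 0.6, -0.5]
opening: 85.5
```

```bash
python3 - <<'E'
from h import *
c=vision.get_calibration('wrist'); im=vision.get_image('wrist'); cv2.imwrite('pics/w1.png',im)
import pickle; pickle.dump(c,open('w1.pkl','wb'))
o=bot.get_obs(); print(o['t'],o['position'],o['tcp_rot'],c['eye'])
E
```

```text
2.6 [ 470.82939719 -295.37755192  230.93964308] [ 9.96229384e-01 -8.67572089e-02 -2.99194140e-04 -3.34049497e-04] [ 482.29855932 -228.37307356  373.09745224]
```

View pics/w1.png

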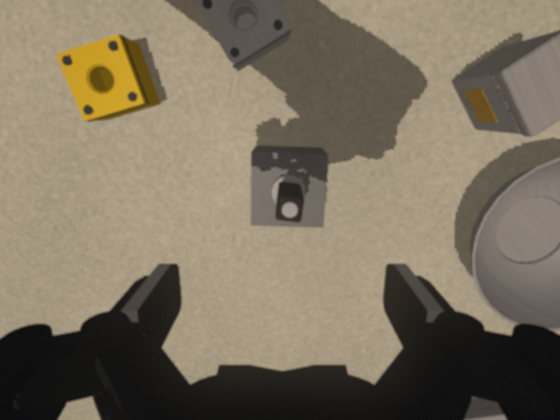

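The wrist view shows the gauge handle top at about (289,210), standing in its stand at (289,190). The yellow look-alike is at (101,78). I'll enlarge to get the handle's yaw.

```bash
python3 - <<'E'
from h import *
im=cv2.imread('pics/w1.png')[140:235,240:340]; cv2.imwrite('pics/w1c.png',cv2.resize(cv2.convertScaleAbs(im,alpha=1.7),None,fx=6,fy=6,interpolation=cv2.INTER_CUBIC))
E
```

```text
(no output)
```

View pics/w1c.png

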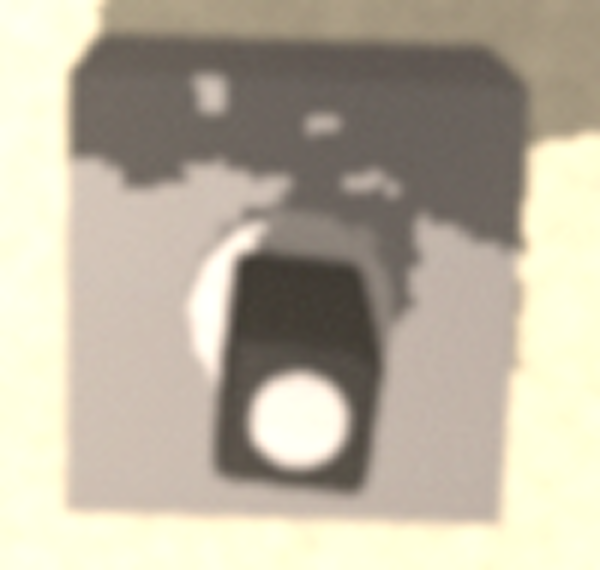

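```bash
python3 - <<'E'
from h import *
import pickle; np.set_printoptions(precision=1,suppress=True)
c=pickle.load(open('w1.pkl','rb'))
f=lambda x,y:((x+.5)/6-.5+240,(y+.5)/6-.5+140)
print('dot',plane(c,*f(299,420),124))
for Q,z in (([(216,474),(362,492),(380,368),(230,350)],124),([(68,510),(500,520),(525,85),(70,78)],64)):
    P=np.array([plane(c,*f(*p),z)[:2] for p in Q]); e=np.roll(P,-1,0)-P
    print(P.mean(0),np.linalg.norm(e,axis=1),(np.degrees(np.arctan2(e[:,1],e[:,0]))+45)%90-45)
g=plane(c,*f(299,420),124)
S=vision.get_calibration('scene');D=vision.get_calibration('side')
print(proj(S,g),proj(D,g))
for nm,b in (('L',(240,14)),):
    print(plane(c,*b,45))
E
```

```text
dot [ 475.2 -300.7  124. ]
[ 474.9 -300.9] [18.7 16.5 18.9 16.4] [-17.5 -17.2 -17.2 -16.5]
[ 475.3 -299.7] [68.6 68.7 68.  68.1] [-11.5 -11.3 -11.  -11.8]
[157.8 188.6] [305.3 133.5]
[ 460.8 -144.2   45. ]
```

```bash
python3 - <<'E'
from h import *
s=plan((475,-300.5,150),-17,0.8,45)
plan((475,-300.5,78),-17,0.8,25,s)
E
```

```text
[[0.0025, 0.0022, 0.0405], [0, 0, np.float64(3.52)], 0.8],
[[0.0026, 0.002, 0.0404], [0, 0, np.float64(3.53)], 0.8],
-> end [ 475.  -300.5  150. ] -17.0
[[0.0, -0.0, 0.024], [0, 0, np.float64(-0.0)], 0.8],
[[0.0, -0.0, 0.024], [0, 0, np.float64(-0.0)], 0.8],
[[0.0, -0.0, 0.024], [0, 0, np.float64(-0.0)], 0.8],
-> end [ 475.  -300.5   78. ] -17.0
```

Request:
move_arm --commands '[[[0.0026,0.0016,0.0405],[0,0,3.5],0.8],[[0.0026,0.0016,0.0405],[0,0,3.5],0.8],[[0,0,0.024],[0,0,0],0.7],[[0,0,0.024],[0,0,0],0.7],[[0,0,0.024],[0,0,0],0.7],[[0,0,0],[0,0,0],0.7]]'

```text
t: 3.2
position: [474.3, -296.7, 75.4]
tcp_rot: [0.989, -0.146, -0.003, -0.001]
ft_force: [-0.3, 1.1, 0.4]
opening: 59.9
```

```bash
python3 - <<'E'
from h import *
im=vision.get_image('wrist'); cv2.imwrite('pics/w2.png',im)
o=bot.get_obs(); print(o['t'],o['position'],o['ft_force'])
E
```

```text
3.25 [ 475.10038168 -297.83915121   77.18992613] [-0.74500442  0.55038024 -0.32275387]
```

View pics/w2.png

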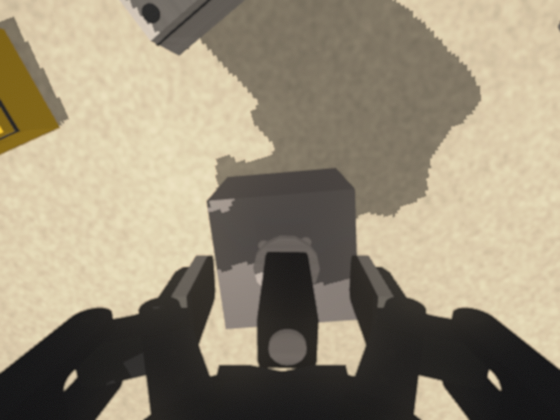

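The jaws straddle the handle, which is centred at column 288, and are about 2.5 mm short along tool y. I'll correct that and close.

Request:
move_arm --commands '[[[0,0.0025,0],[0,0,0],0.4],[[0,0,0],[0,0,0],0],[[0,0,0],[0,0,0],0],[[0,0,0],[0,0,0],0],[[0,0,0],[0,0,0],0]]'

```text
t: 3.75
position: [475.5, -303.0, 79.5]
tcp_rot: [0.989, -0.148, 0.001, 0.0]
ft_force: [-1.0, -0.4, 7.0]
opening: 19.3
```

```bash
python3 - <<'E'
from h import *
o=bot.get_obs(); print(o['t'],o['position'],o['ft_force'],o['opening'])
E
```

```text
3.75 [ 475.49261501 -302.97943232   79.53392319] [-0.96713497 -0.38432364  7.04749779] 19.256231127845883
```

Request:
move_arm --commands '[[[0,0,-0.03],[0,0,0],0],[[0,0,-0.04],[0,0,0],0],[[0,0,-0.01],[0,0,0],0],[[0,0,0],[0,0,0],0],[[0,0,0],[0,0,0],0]]'

```text
t: 4.25
position: [474.1, -301.7, 157.4]
tcp_rot: [0.989, -0.147, -0.001, -0.0]
ft_force: [-0.3, 0.2, -1.7]
opening: 19.3
```

```bash
python3 - <<'E'
from h import *
for n in ('scene','side','wrist'):
    im=vision.get_image(n); cv2.imwrite(f'pics/{n}3.png',im)
o=bot.get_obs(); print(o['t'],o['position'],o['ft_force'],o['opening'])
s=cv2.imread('pics/scene3.png')[120:220,110:220]; d=cv2.imread('pics/side3.png')[60:170,250:360]
cv2.imwrite('pics/c3.png',np.hstack([cv2.resize(s[:100,:100],(400,400),interpolation=2),cv2.resize(d[:100,:100],(400,400),interpolation=2)]))
E
```

```text
4.4 [ 473.71948522 -301.82112392  156.77916341] [-0.29504713 -0.08879245 -1.43686895] 19.225964101640354
```

View pics/c3.png

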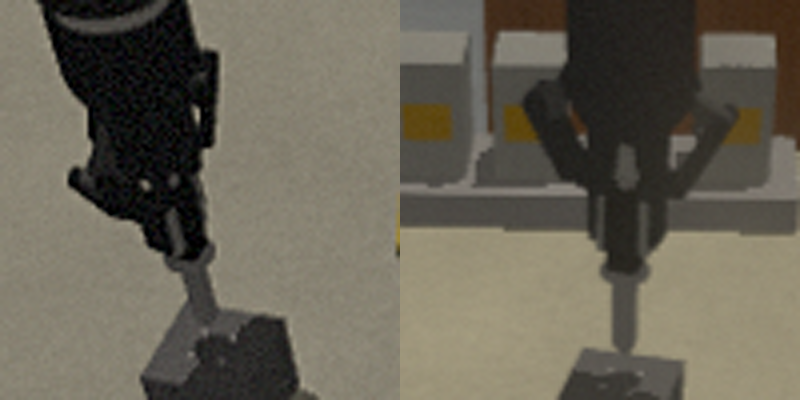

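View pics/wrist3.png

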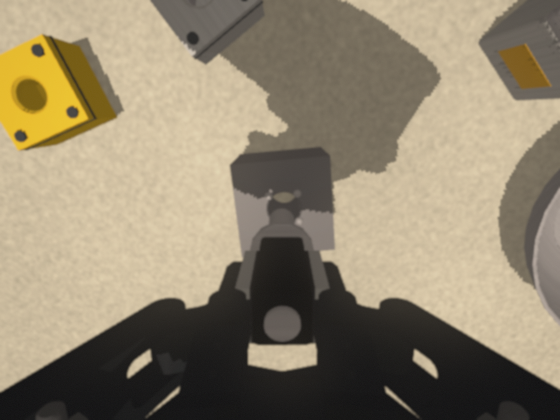

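```bash
python3 - <<'E'
from h import *
S=vision.get_calibration('scene');D=vision.get_calibration('side')
print(tri(S,(110+208/4-.4,120+314/4-.4),D,(250+224/4-.4,60+349/4-.4)))
print(plane(D,250+224/4-.4,60+349/4-.4,88.5), plane(S,110+208/4-.4,120+314/4-.4,88.5))
plan((462.8,-143.6,155),-17,0,45)
E
```

```text
(array([ 473.00175456, -298.48572394,   87.10186857]), np.float64(2.0912891317893894))
[ 473.5106684  -294.35903216   88.5       ] [ 473.06965253 -298.67456796   88.5       ]
[[-0.0141, -0.037, 0.0004], [0, 0, np.float64(0.01)], 0],
[[-0.0142, -0.0371, 0.0005], [0, 0, np.float64(0.01)], 0],
[[-0.0142, -0.037, 0.0004], [0, 0, np.float64(0.01)], 0],
[[-0.0141, -0.037, 0.0005], [0, 0, np.float64(0.01)], 0],
-> end [ 462.8 -143.6  155. ] -17.0
```

Request:
move_arm --commands '[[[-0.0141,-0.0365,0],[0,0,0],0],[[-0.0141,-0.0365,0],[0,0,0],0],[[-0.0141,-0.0365,0.01],[0,0,0],0],[[-0.0141,-0.0365,0.02],[0,0,0],0],[[0,0,0.005],[0,0,0],0],[[0,0,0],[0,0,0],0],[[0,0,0],[0,0,0],0]]'

```text
t: 5.1
position: [463.2, -147.6, 123.2]
tcp_rot: [0.989, -0.148, -0.0, 0.0]
ft_force: [-0.2, -1.0, -2.0]
opening: 19.3
```

```bash
cat > look.py <<'E'
from h import *
import sys
k=sys.argv[1]; a=[int(v) for v in sys.argv[2:6]]
S=[]
for n,(x,y) in (('scene',a[:2]),('side',a[2:])):
    im=vision.get_image(n); cv2.imwrite(f'pics/{n}{k}.png',im)
    S.append(cv2.resize(im[y:y+100,x:x+100],(400,400),interpolation=2))
cv2.imwrite(f'pics/c{k}.png',cv2.convertScaleAbs(np.hstack(S),alpha=1.4))
o=bot.get_obs(); print(o['t'],o['position'],o['ft_force'],o['opening'])
E
python3 look.py 4 175 140 250 130
```

```text
5.2 [ 463.46209919 -147.98590663  123.64390035] [ 0.38585878 -0.28374951 -1.06522105] 19.447543032191955
```

View pics/c4.png

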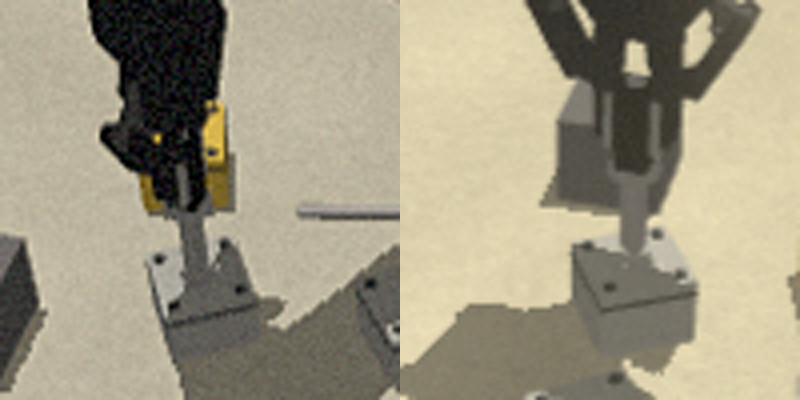

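```bash
python3 - <<'E'
from h import *
S=vision.get_calibration('scene');D=vision.get_calibration('side')
im=cv2.imread('pics/scene4.png'); x0,y0=210,185
c=cv2.resize(cv2.convertScaleAbs(im[y0:y0+40,x0:x0+40],alpha=1.8),None,fx=12,fy=12,interpolation=2)
for P,col in (((463,-143.6,45),(0,0,255)),((463,-143.6,53),(0,255,0))):
    u=proj(S,P); cv2.circle(c,tuple(int(v) for v in ((u-[x0,y0]+.5)*12)),4,col,-1)
im=cv2.imread('pics/side4.png'); x1,y1=288,170
d=cv2.resize(cv2.convertScaleAbs(im[y1:y1+40,x1:x1+40],alpha=1.3),None,fx=12,fy=12,interpolation=2)[:480,:320]
for P,col in (((463,-143.6,45),(0,0,255)),((463,-143.6,53),(0,255,0))):
    u=proj(D,P); cv2.circle(d,tuple(int(v) for v in ((u-[x1,y1]+.5)*12)),4,col,-1)
cv2.imwrite('pics/c4b.png',np.hstack([c,d]))
E
```

```text
(no output)
```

View pics/c4b.png

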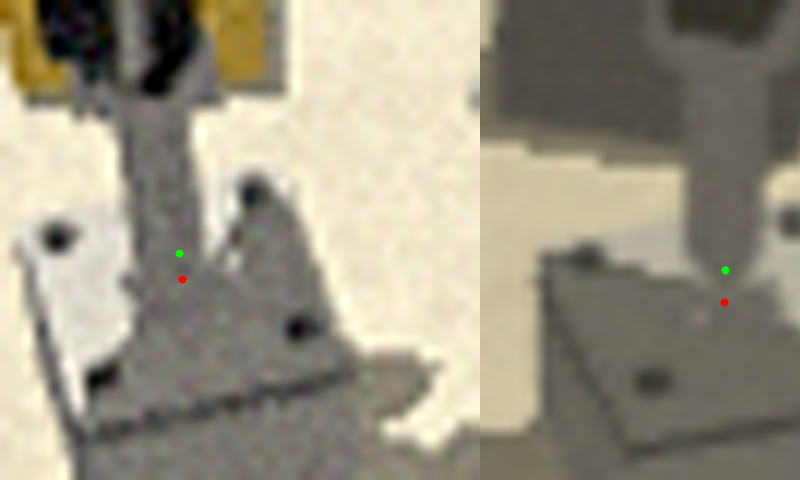

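Request:
move_arm --commands '[[[0,-0.001,0.009],[0,0,0],0],[[0,0,0.008],[0,0,0],0],[[0,0,0.003],[0,0,0],0],[[0,0,0.003],[0,0,0],0],[[0,0,0],[0,0,0],0]]'

```text
t: 5.7
position: [463.2, -145.5, 99.8]
tcp_rot: [0.989, -0.148, -0.0, 0.0]
ft_force: [-0.6, 0.5, -1.6]
opening: 19.2
```

Request:
move_arm --commands '[[[0,0,0.003],[0,0,0],0],[[0,0,0.003],[0,0,0],0],[[0,0,0.002],[0,0,0],0]]'

```text
t: 6.0
position: [463.5, -145.4, 92.1]
tcp_rot: [0.989, -0.147, 0.0, -0.0]
ft_force: [0.1, -0.3, -1.7]
opening: 19.2
```

No resistance at about 22 mm down, so L looks coarse. I'll go deeper.

Request:
move_arm --commands '[[[0,0,0.005],[0,0,0],0],[[0,0,0.005],[0,0,0],0],[[0,0,0.003],[0,0,0],0],[[0,0,0],[0,0,0],0]]'

```text
t: 6.4
position: [463.1, -145.3, 78.7]
tcp_rot: [0.989, -0.148, -0.001, 0.0]
ft_force: [-0.8, -1.2, -1.0]
opening: 19.3
```

```bash
python3 look.py 5 175 140 250 130; python3 -c "
from h import *
u=np.array([np.cos(np.radians(8.1)),np.sin(np.radians(8.1))]);v=np.array([-u[1],u[0]])
o=np.array([657.6,47])
for y in (-48,48): print(o+3*u+y*v, o-70*u+y*v)"
```

```text
6.5 [ 463.47155542 -145.5065914    79.21571462] [ 0.62721023 -0.45050087 -2.02380641] 19.396606516948125
[ 6.67333330e+02 -9.84318746e-02] [595.06160309 -10.38422181]
[653.80681184  94.94383927] [581.53508483  84.65804933]
```

View pics/c5.png

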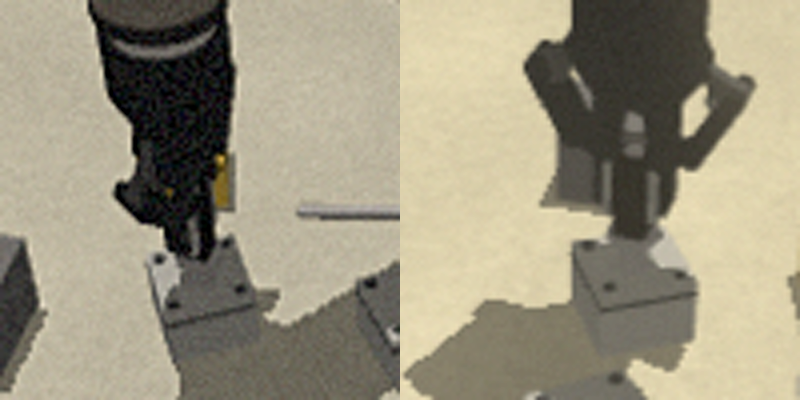

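L is coarse: the pin is deep in it. I'll drag it round M to the mouth of the bay and then in at its −y side.

Request:
move_arm --commands '[[[0.005,-0.006,0],[0,0,0],0],[[0.0092,-0.0112,0],[0,0,0],0],[[0.0092,-0.0112,0],[0,0,0],0],[[0.0092,-0.0112,0],[0,0,0],0],[[0.0092,-0.0112,0],[0,0,0],0],[[0.0092,-0.0112,0],[0,0,0],0],[[0.0092,-0.0112,0],[0,0,0],0],[[0.0092,-0.0112,0],[0,0,0],0],[[0.0042,-0.0052,0],[0,0,0],0]]'

```text
t: 7.4
position: [559.7, -81.3, 79.1]
tcp_rot: [0.989, -0.147, -0.001, 0.0]
ft_force: [-5.6, -3.0, 3.2]
opening: 18.9
```

Request:
move_arm --commands '[[[-0.0008,-0.0127,0],[0,0,0],0],[[-0.0008,-0.0127,0],[0,0,0],0],[[-0.0008,-0.0127,0],[0,0,0],0],[[-0.0008,-0.0127,0],[0,0,0],0],[[-0.0008,-0.0127,0],[0,0,0],0],[[0,0,0],[0,0,0],0]]'

```text
t: 8.0
position: [575.5, -15.9, 79.2]
tcp_rot: [0.989, -0.146, 0.0, -0.001]
ft_force: [0.8, -0.2, -0.9]
opening: 19.3
```

```bash
python3 look.py 6 240 160 190 200; python3 -c "
from h import *
plan((671,-3.5,79),-17,0,12)"
```

```text
8.1 [575.13938968 -17.7674127   79.36245147] [-0.8736542  -0.41555912 -1.69282187] 19.382728764463884
[[0.0097, -0.0046, 0.0], [0, 0, np.float64(0.01)], 0],
[[0.0097, -0.0046, 0.0], [0, 0, np.float64(0.01)], 0],
[[0.0097, -0.0046, 0.0001], [0, 0, np.float64(0.02)], 0],
[[0.0097, -0.0046, 0.0], [0, 0, np.float64(0.01)], 0],
[[0.0098, -0.0046, 0.0001], [0, 0, np.float64(0.02)], 0],
[[0.0097, -0.0046, 0.0], [0, 0, np.float64(0.01)], 0],
[[0.0098, -0.0047, 0.0001], [0, 0, np.float64(0.02)], 0],
[[0.0097, -0.0046, 0.0], [0, 0, np.float64(0.01)], 0],
[[0.0098, -0.0047, 0.0001], [0, 0, np.float64(0.02)], 0],
-> end [671.1  -3.5  79. ] -17.0
```

View pics/c6.png

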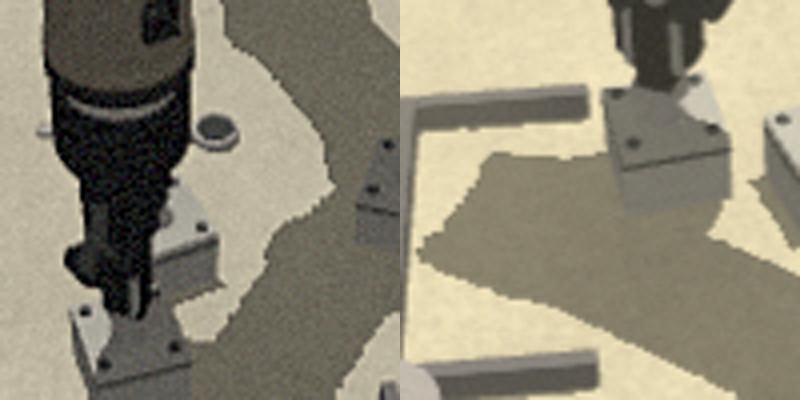

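Request:
move_arm --commands '[[[0.004,-0.0055,0],[0,0,0],0],[[0.0095,-0.006,0],[0,0,0],0],[[0.0105,-0.005,0],[0,0,0],0],[[0.0105,-0.005,0],[0,0,0],0],[[0.0105,-0.0048,0],[0,0,0],0],[[0.0105,-0.0048,0],[0,0,0],0],[[0.0105,-0.0048,0],[0,0,0],0],[[0.01,-0.0048,0],[0,0,0],0],[[0.009,-0.004,0],[0,0,0],0],[[0,0,0],[0,0,0],0]]'

```text
t: 9.1
position: [668.9, -1.4, 78.8]
tcp_rot: [0.989, -0.148, -0.001, 0.0]
ft_force: [-2.4, -1.3, -0.9]
opening: 19.0
```

Request:
move_arm --commands '[[[0,0,0],[0,0,0],0],[[0,0,0],[0,0,0],0]]'

```text
t: 9.3
position: [668.7, -1.4, 79.0]
tcp_rot: [0.989, -0.148, -0.0, -0.0]
ft_force: [-1.9, -0.0, -3.0]
opening: 19.2
```

```bash
python3 look.py 7 240 190 180 200
```

```text
9.4 [668.76493225  -1.4337301   79.09527488] [-1.65350918 -0.9817916  -2.50381398] 18.95120734505547
```

View pics/c7.png

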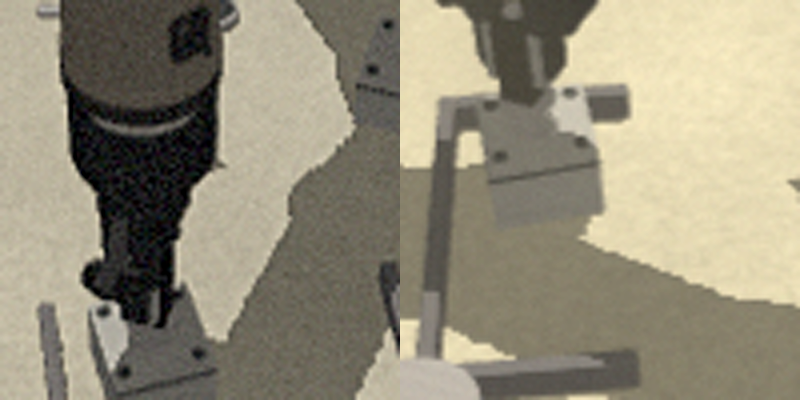

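```bash
cat > bayc.py <<'E'
from h import *
np.set_printoptions(precision=1,suppress=True)
U=np.array([np.cos(np.radians(8.1)),np.sin(np.radians(8.1))]);V=np.array([-U[1],U[0]]);O=np.array([657.6,47])
def tobay(p): d=np.asarray(p)[:2]-O; return np.array([d@U,d@V])
E
python3 - <<'E'
from bayc import *
D=vision.get_calibration('side')
q=[(90,105),(170,92),(180,142),(100,156)]
P=np.array([plane(D,180+x/4-.4,200+y/4-.4,45)[:2] for x,y in q]); print(P.mean(0),tobay(P.mean(0)))
for w in [(40,97),(228,86),(40,395)]: p=plane(D,180+w[0]/4-.4,200+w[1]/4-.4,20); print(p,tobay(p))
E
```

```text
[666.5  -0.5] [  2.2 -48.3]
[734.2 -49.8  20. ] [  62.2 -106.7]
[626.3 -65.5  20. ] [ -46.8 -107. ]
[683.7 174.4  20. ] [ 43.7 122.4]
```

Block L is inside the bay at about (2,−48) in the bay frame, with the pin still down. I'll withdraw the pin and go to M.

Request:
move_arm --commands '[[[0,0,-0.01],[0,0,0],0],[[0,0,-0.025],[0,0,0],0],[[0,0,-0.03],[0,0,0],0],[[-0.0359,0.0113,0],[0,0,0],0],[[-0.0359,0.0113,0],[0,0,0],0],[[-0.0359,0.0113,0],[0,0,0],0],[[-0.0359,0.0113,0.005],[0,0,0],0],[[-0.0359,0.0113,0.015],[0,0,0],0],[[0,0,0],[0,0,0],0],[[0,0,0],[0,0,0],0]]'

```text
t: 10.4
position: [481.4, -2.6, 125.2]
tcp_rot: [0.989, -0.148, 0.001, -0.001]
ft_force: [0.5, -0.2, -0.6]
opening: 19.6
```

```bash
python3 look.py 8 230 145 240 175; python3 - <<'E'
from h import *
S=vision.get_calibration('scene');D=vision.get_calibration('side')
im=cv2.imread('pics/scene8.png'); x0,y0=262,190
out=[]
for n,c,(x0,y0) in (('scene',S,(260,190)),('side',D,(280,212))):
    im=cv2.imread(f'pics/{n}8.png')
    c1=cv2.resize(cv2.convertScaleAbs(im[y0:y0+40,x0:x0+36],alpha=1.6),None,fx=11,fy=11,interpolation=2)
    for P,col in (((480.6,-1.7,45),(0,0,255)),((480.6,-1.7,55),(0,255,0))):
        u=proj(c,P); cv2.circle(c1,tuple(int(v) for v in ((u-[x0,y0]+.5)*11)),4,col,-1)
    out.append(c1)
cv2.imwrite('pics/c8b.png',np.hstack(out))
E
```

```text
10.5 [483.21828481  -2.70861558 125.52992309] [ 0.30825685 -0.18284014 -2.0244377 ] 19.258628891161994
```

View pics/c8.png

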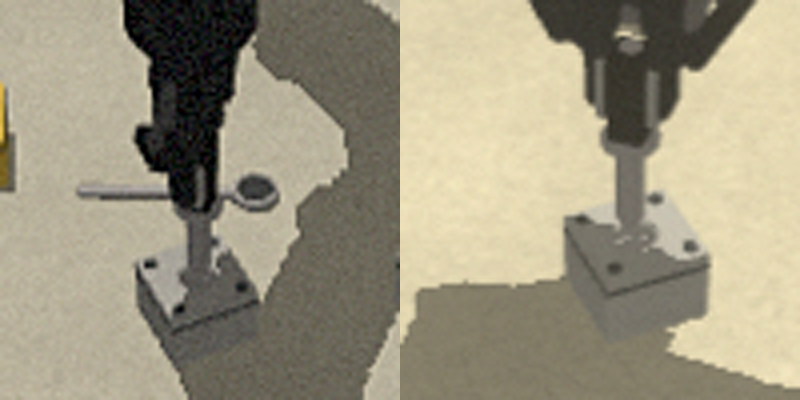

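View pics/c8b.png

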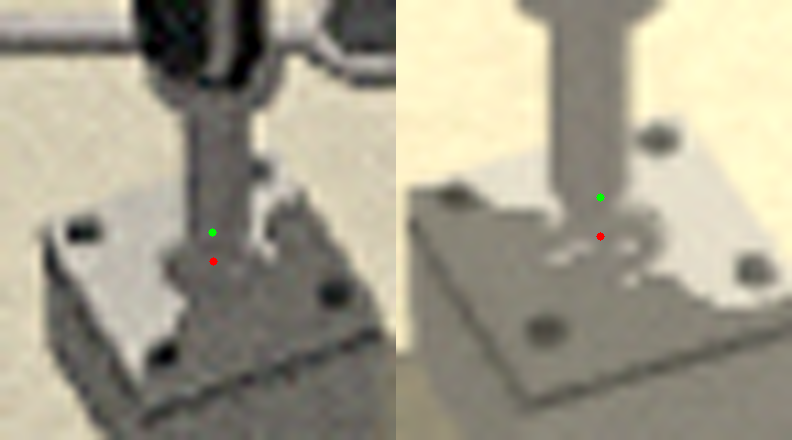

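View pics/side8.png

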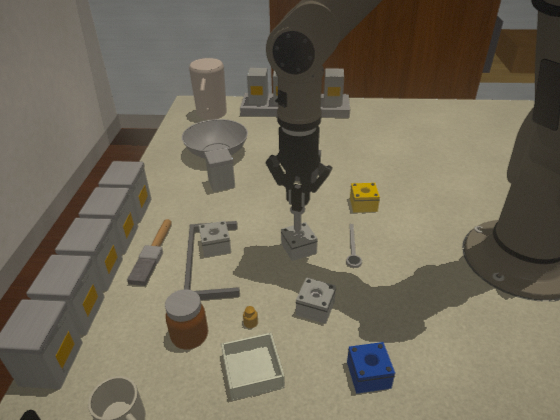

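M's bore is under the pin, within about 1.5 mm. I'll make a small correction and probe.

Request:
move_arm --commands '[[[-0.0013,0.0009,0.009],[0,0,0],0],[[0,0,0.008],[0,0,0],0],[[0,0,0.003],[0,0,0],0],[[0,0,0.003],[0,0,0],0],[[0,0,0],[0,0,0],0]]'

```text
t: 11.0
position: [479.2, -3.6, 100.7]
tcp_rot: [0.989, -0.148, -0.0, 0.0]
ft_force: [0.2, 0.2, -1.2]
opening: 19.2
```

Request:
move_arm --commands '[[[0,0,0.002],[0,0,0],0],[[0,0,0.002],[0,0,0],0],[[0,0,0],[0,0,0],0]]'

```text
t: 11.3
position: [479.3, -3.5, 97.1]
tcp_rot: [0.989, -0.148, -0.0, 0.0]
ft_force: [-0.8, 0.1, -1.3]
opening: 19.2
```

Request:
move_arm --commands '[[[0,0,0.003],[0,0,0],0],[[0,0,0.004],[0,0,0],0],[[0,0,0],[0,0,0],0]]'

```text
t: 11.6
position: [479.0, -3.5, 89.8]
tcp_rot: [0.989, -0.147, -0.0, 0.0]
ft_force: [0.2, -0.4, -1.4]
opening: 19.5
```

M is coarse too, since the pin went 24 mm down without resistance. I'll go deeper and drag it to the bay's +y side.

Request:
move_arm --commands '[[[0,0,0.005],[0,0,0],0],[[0,0,0.005],[0,0,0],0],[[0,0,0],[0,0,0],0]]'

```text
t: 11.9
position: [478.9, -3.5, 79.6]
tcp_rot: [0.989, -0.148, -0.001, 0.0]
ft_force: [0.4, 0.3, -1.6]
opening: 19.3
```

Request:
move_arm --commands '[[[0.003,-0.006,0],[0,0,0],0],[[0.006,-0.012,0],[0,0,0],0],[[0.006,-0.012,0],[0,0,0],0],[[0.006,-0.012,0],[0,0,0],0],[[0.006,-0.012,0],[0,0,0],0],[[0.006,-0.012,0],[0,0,0],0],[[0.006,-0.012,0],[0,0,0],0],[[0.006,-0.012,0],[0,0,0],0],[[0.0056,-0.0112,0],[0,0,0],0],[[0,0,0],[0,0,0],0]]'

```text
t: 12.9
position: [559.4, 80.8, 80.5]
tcp_rot: [0.989, -0.146, 0.001, -0.001]
ft_force: [-0.4, 0.4, -1.5]
opening: 19.3
```

```bash
python3 look.py 9 270 180 190 215
```

```text
13.0 [558.21428743  79.02209872  80.5859326 ] [-0.28517891 -0.57230108 -1.86008769] 19.511466325337235
```

View pics/c9.png

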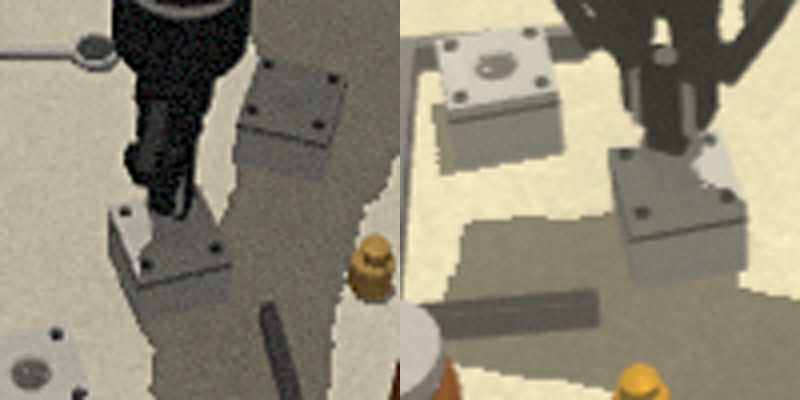

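Request:
move_arm --commands '[[[0.004,-0.002,0],[0,0,0],0],[[0.0102,-0.0048,0],[0,0,0],0],[[0.0108,-0.0051,0],[0,0,0],0],[[0.0108,-0.0051,0],[0,0,0],0],[[0.0108,-0.0051,0],[0,0,0],0],[[0.0108,-0.0051,0],[0,0,0],0],[[0.0108,-0.0051,0],[0,0,0],0],[[0.0108,-0.0051,0],[0,0,0],0],[[0.0108,-0.0051,0],[0,0,0],0],[[0,0,0],[0,0,0],0]]'

```text
t: 14.0
position: [656.4, 92.6, 80.2]
tcp_rot: [0.989, -0.148, 0.0, 0.0]
ft_force: [-0.8, -0.8, -0.6]
opening: 19.4
```

Request:
move_arm --commands '[[[0,0,0],[0,0,0],0],[[0,0,0],[0,0,0],0]]'

```text
t: 14.2
position: [655.7, 92.9, 80.5]
tcp_rot: [0.989, -0.148, 0.0, -0.0]
ft_force: [0.4, 0.7, -2.2]
opening: 19.7
```

```bash
python3 look.py 10 270 200 170 210
```

```text
14.3 [655.61910432  92.96776138  80.50037668] [-0.47789143  0.39830222 -1.7517829 ] 19.161461817615006
```

View pics/c10.png

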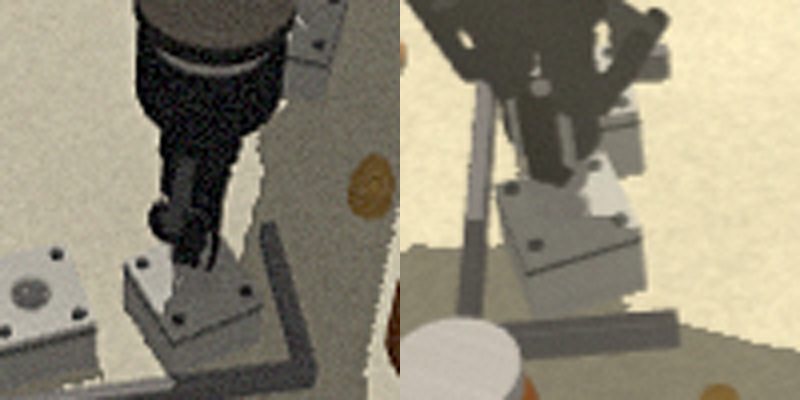

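```bash
python3 - <<'E'
from bayc import *
D=vision.get_calibration('side')
q=[(112,187),(194,165),(220,218),(136,244)]
P=np.array([plane(D,170+x/4-.4,210+y/4-.4,45)[:2] for x,y in q]); print(P.mean(0),tobay(P.mean(0)))
E
```

```text
[654.2  92.9] [ 3.1 45.9]
```

Request:
move_arm --commands '[[[0,0,-0.01],[0,0,0],0],[[0,0,-0.025],[0,0,0],0],[[0,0,-0.045],[0,0,0],0],[[-0.0058,0.043,0],[0,0,0],0],[[-0.0058,0.043,0],[0,0,0],0],[[-0.0058,0.043,0],[0,0,0],0],[[-0.0058,0.043,0],[0,0,0],0],[[-0.0058,0.043,0],[0,0,0],0],[[-0.0058,0.043,0],[0,0,0],0],[[-0.0058,0.043,0],[0,0,0],0]]'

```text
t: 15.3
position: [528.3, -184.6, 161.3]
tcp_rot: [0.989, -0.148, 0.001, -0.0]
ft_force: [0.8, -0.4, -1.2]
opening: 19.1
```

Request:
move_arm --commands '[[[-0.0058,0.043,0],[0,0,0],0],[[-0.0058,0.043,0],[0,0,0],0],[[-0.0058,0.043,0],[0,0,0],0],[[0,0,0],[0,0,0],0],[[0,0,0],[0,0,0],0],[[0,0,0],[0,0,0],0]]'

```text
t: 15.9
position: [475.6, -300.3, 160.6]
tcp_rot: [0.989, -0.147, 0.0, -0.0]
ft_force: [-0.7, 0.3, -0.5]
opening: 19.4
```

```bash
python3 look.py 11 110 130 250 80
```

```text
16.0 [ 475.7227556  -299.78293305  160.37307283] [ 0.55518348 -0.60197696 -1.55827933] 19.234335363380374
```

View pics/c11.png

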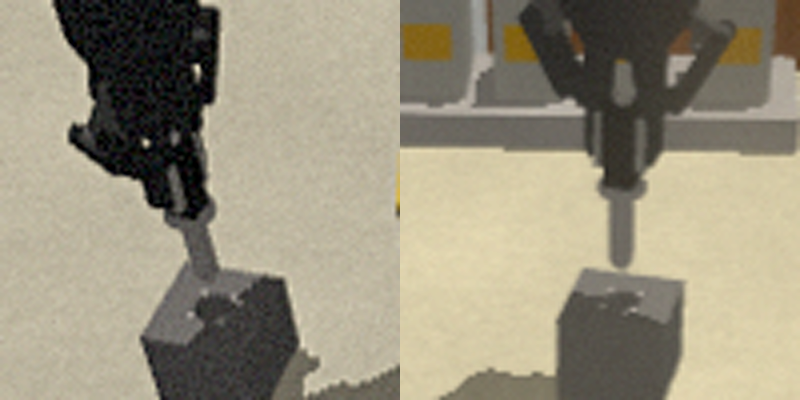

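View pics/side11.png

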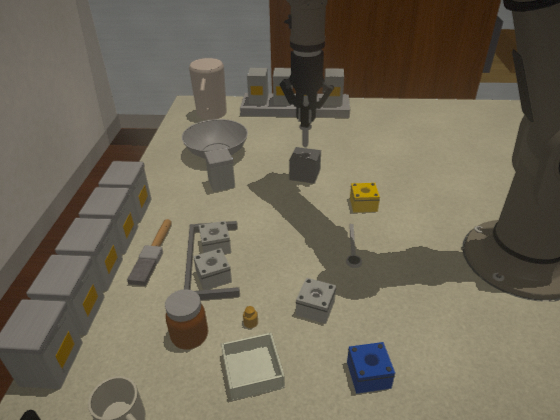

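```bash
python3 - <<'E'
from h import *
out=[]
for n,(x0,y0) in (('scene',(142,180)),('side',(286,130))):
    im=cv2.imread(f'pics/{n}11.png')
    out.append(cv2.resize(cv2.convertScaleAbs(im[y0:y0+40,x0:x0+40],alpha=2),None,fx=10,fy=10,interpolation=2))
cv2.imwrite('pics/c11b.png',np.hstack(out))
E
```

```text
(no output)
```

View pics/c11b.png

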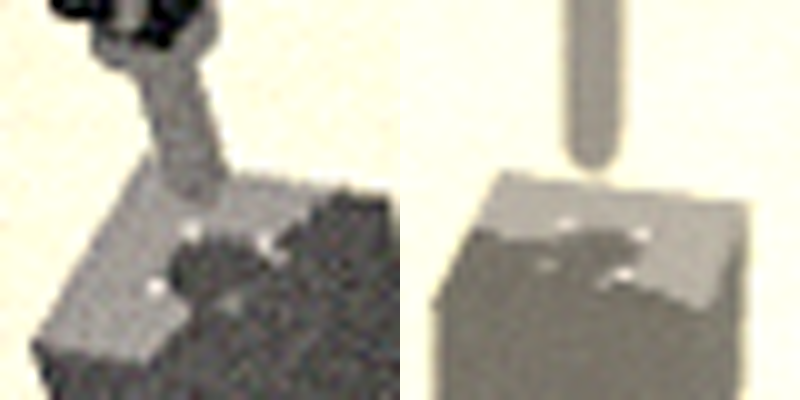

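```bash
python3 - <<'E'
from h import *
np.set_printoptions(precision=1,suppress=True)
S=vision.get_calibration('scene');D=vision.get_calibration('side')
s=lambda x,y:(142+x/10-.45,180+y/10-.45); d=lambda x,y:(286+x/10-.45,130+y/10-.45)
print('hole',tri(S,s(211,265),D,d(193,248)),plane(S,*s(211,265),66),plane(D,*d(193,248),66))
print('tip',tri(S,s(200,198),D,d(192,165)),plane(S,*s(200,198),91),plane(D,*d(192,165),91))
h=np.array([475.3,-299.7,66])
for z in (66,91): print(z, (proj(S,[475.3,-299.7,z])-[142,180]+.45)*10,(proj(D,[475.3,-299.7,z])-[286,130]+.45)*10)
E
```

```text
hole (array([ 475.3, -300.9,   61.9]), np.float64(0.2192236483549952)) [ 479.4 -299.2   66. ] [ 475.1 -294.2   66. ]
tip (array([ 476.2, -298.6,   87.8]), np.float64(1.123896901873377)) [ 480.  -296.9   91. ] [ 475.7 -294.1   91. ]
66 [212.1 253.6] [192.7 237.1]
91 [192.7 184.7] [194.4 154. ]
```

Request:
move_arm --commands '[[[0,0.0016,0.01],[0,0,0],0],[[0,0,0.02],[0,0,0],0],[[0,0,0.015],[0,0,0],0],[[0,0,0.015],[0,0,0],0],[[0,0,0.01],[0,0,0],0],[[0,0,0.008],[0,0,0],0],[[0,0,0],[0,0,0],0],[[0,0,0],[0,0,0],0]]'

```text
t: 16.8
position: [474.4, -303.2, 82.5]
tcp_rot: [0.989, -0.148, 0.0, 0.0]
ft_force: [0.3, -0.2, -1.4]
opening: 19.4
```

Request:
move_arm --commands '[[[0,0,0.0015],[0,0,0],0],[[0,0,0.0015],[0,0,0],0],[[0,0,0],[0,0,0],0]]'

```text
t: 17.1
position: [474.6, -303.2, 79.7]
tcp_rot: [0.989, -0.148, 0.001, 0.0]
ft_force: [0.5, -1.2, 0.6]
opening: 19.3
```

```bash
python3 look.py 12 110 130 250 80
```

```text
17.2 [ 474.65941181 -303.13258964   79.73622582] [-0.16891454  0.08682164  0.38398888] 18.939391386507403
```

View pics/c12.png

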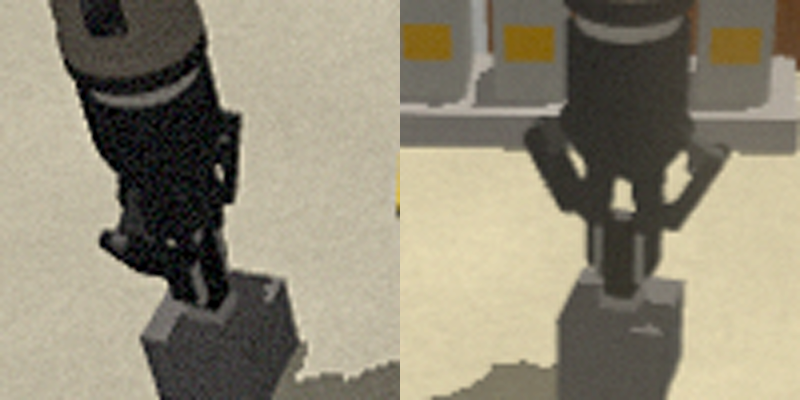

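The gauge is down on the stand. I'll press lightly by another 1 mm and release gradually, so the jaws open without striking anything, then rise.

Request:
move_arm --commands '[[[0,0,0.001],[0,0,0],0],[[0,0,0],[0,0,0],0.3],[[0,0,0],[0,0,0],0.6],[[0,0,0],[0,0,0],0.7],[[0,0,0],[0,0,0],0.7]]'

```text
t: 17.7
position: [474.1, -302.8, 78.2]
tcp_rot: [0.989, -0.147, -0.0, -0.0]
ft_force: [0.0, 0.2, 0.3]
opening: 59.8
```

Request:
move_arm --commands '[[[0,0,-0.015],[0,0,0],0.7],[[0,0,-0.03],[0,0,0],0.7],[[0,0,-0.04],[0,0,0],0.7],[[0,0,-0.045],[0,0,0],0.7],[[-0.01,-0.04,-0.02],[0,0,0],0.7],[[-0.01,-0.04,0],[0,0,0],0.7],[[0,0,0],[0,0,0],0.7],[[0,0,0],[0,0,0],0.7]]'

```text
t: 18.5
position: [478.7, -219.7, 229.1]
tcp_rot: [0.989, -0.146, 0.0, -0.0]
ft_force: [-1.1, -0.8, -0.3]
opening: 59.3
```

```bash
python3 look.py 13 110 150 250 90
```

```text
18.6 [ 478.11889156 -221.66180535  228.7189034 ] [ 0.69194975 -0.09633181  0.12222739] 59.857805084416825
```

View pics/c13.png

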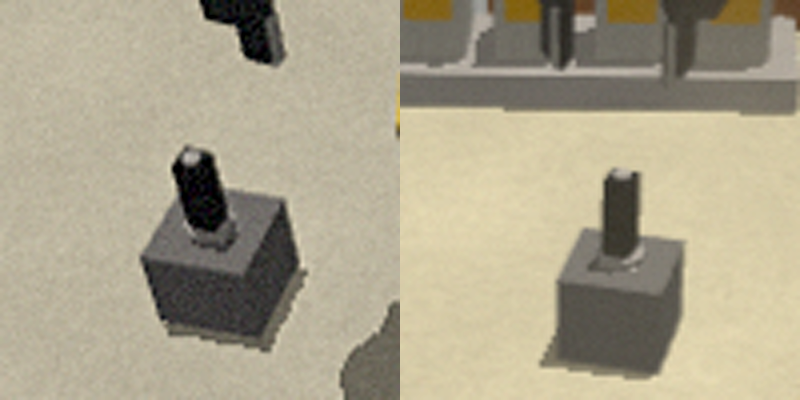

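View pics/scene13.png

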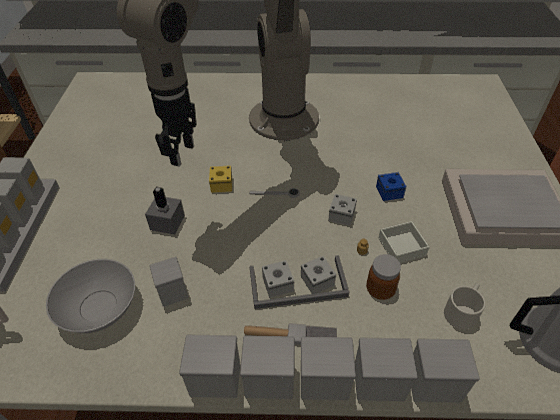

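View pics/side13.png

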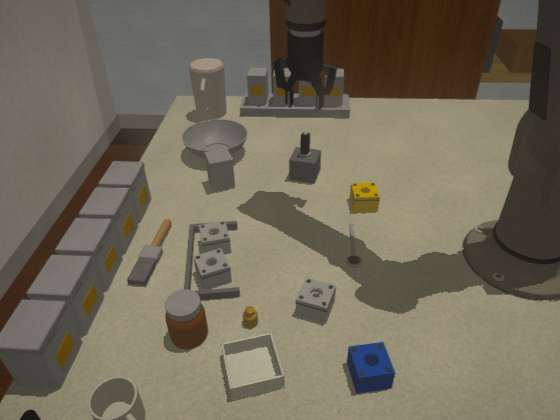

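The handle's top dot is at scene (158.2,188.8) and side (305.5,133.5). That matches the position computed from the first measurement, (157.8,188.6) and (305.3,133.5), within 0.5 px, so the gauge is fully home. The two coarse blocks stand flat in the bay, and R and the bystanders look unmoved. Handing in.

```bash
python3 -c "
from workcell import bot
print(bot.finish_job())"
```

```text
the job is handed in; nothing more can be done
None
```

I handed the job in at about 18.6 s of the 67 s allowed. Both coarse blocks are in the bay and the gauge is back in its stand. The hand-in reported no verdict.

- **Coarse blocks:** The silver block nearest the stand and the middle one are coarse. In both, the pin went down without resistance to about 5 mm above the bore floor. I drew each one into the bay with the pin down, and they stand at about (2, −48) and (3, +46) mm in the bay frame.
- **Fine block:** I took the third silver block to be the fine one because the other two were coarse. I did not probe or touch it, and it looks unmoved in the last pictures.
- **Gauge:** After release, its handle top appears within 0.5 px, in both views, of where the first measurement puts it, so it is fully home.
- **Bystanders and look-alikes:** These look unmoved in the final pictures. I judged that by eye and did not measure it.

Measurements from the two fixed cameras disagreed by a few millimetres at times, which was within the clearances, and no check failed.

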